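# Transfer capped bottles to the test rack in reverse order

## Robot

A 7-joint arm with a two-finger parallel gripper is mounted at the origin on the work surface. World frame = base frame: x ahead of the robot, y to its left, z up, the work surface at z = 0. Lengths are in mm, angles in degrees, forces in N, time in s.
With the tool pointing down it reaches from about 350 to 900 mm from the base axis. Payload 7.2 kg.
Tool frame: the origin (TCP) lies midway between the tips of the shut fingers; the grasp point (between the pads) lies 19 mm behind it (grasp_offset is the distance from the TCP to the grasp point, in mm); z points along the fingers, y is the line along which they close (so a half turn about z gives the same grasp; the last joint's range is limited). The gripper opens to 88 mm and grips with 3 to 60 N. Pads are 20 mm wide; open, the fingers measure 115 mm over their backs; the gripper's body (75 mm by 178 mm) begins 61 mm behind the grasp point.
Start: joints at [-71.746, 23.554, -0.728, 91.456, 0.321, 64.991, -4.71], TCP at [235.776, 578.825, 222.653] pointing down, gripper open.
Joint ranges: [-169.25, 169.25], [-16.82, 113.86], [-84.01, 82.57], [7.8, 145.47], [-59.2, 239.2], [7.22, 106.19], [-163.78, 163.78]. Speed limits (degrees/s): [136.94, 136.94, 172.46, 172.46, 180, 180, 180].

## Interface

Orientations are given as a 3x3 rotation matrix whose columns are the frame's x, y, z axes.
In Python, from rig import get_obs, read_camera, camera_info, hand_in, grasp_offset gives the robot as it stands.
- The arm moves only by the shell command python3 -m pendant 'ROWS' [FORCE]. ROWS is JSON, a list of rows, each a list of 3 entries, a list of its own where there are three numbers: the gripper command: -1 is shut, 1 is fully open, values between are in proportion, then the shift along the tool's x, y, z in cm, then the turn, a rotation vector about the tool's x, y, z in rad. In form: [[claw, [x, y, z], [rx, ry, rz]], ...]. A call has 1 to 20 rows; each row shifts and turns the commanded pose from where the row before left it, along the tool's axes as they then stand; what a row does not reach is not made up. A row lasts 1/10 s, in which the tool goes at most 50 mm and 8.59 degrees, less where a joint would pass 70% of its speed; a pose out of reach is approached as far as the arm can. A call is refused whole if a number of a shift passes 5 or a number of a turn 0.15, either way. A call with a gripper value outside its range is refused whole. The fingers move at their own pace and stop on an object; FORCE is the grip in N (left out, the last holds). Time passes only in rows, so rows that do not move let the fingers close. It gives the time, the measured TCP pose, the force, the opening and the grip force at its end, in the units of the state.
- get_obs(): the state, without advancing time (a new reading comes with each control period).
- read_camera(name): name is "scene" or "top"; returns the picture (384x512x3 uint8, red, green, blue); there is no depth.
- camera_info(name): a dict with "mtx" (3x3 intrinsics, pixels), "k1" (the pictures are not rectified: a ray, as slopes to the right and down, at radius r is drawn at 1 + k1 r^2 times it, then the intrinsics apply), "R" (3x3) and "t" (3): a world point X has camera coordinates R X + t. Camera axes: x right, y down, z forward; pixel columns grow to the right and rows downward; lengths in mm; the calibration is good to about 2 mm. A picture is of the moment at which its call begins. camera_info takes no time and is no camera call.
- hand_in(): hands the job in; it is judged then, once.
The state is a dict: "time_s": time; "joints": joint angles; "qvel": joint speeds; "joint_efforts": joint torques, N m; "ee_pos": TCP position; "tool_rot": TCP orientation; "wrist_force": force on the tool from outside, world axes, zero at the start; "torque": the same for the moment, N m; "finger_gap": finger opening in mm; "gripper_force": force on a finger pad.
Only numpy, scipy, OpenCV 4.12 (cv2) and the standard library are available. Lean on these libraries where they do the work, as an engineer would, in place of code of your own. Each camera call takes 0.05 s, during which the arm holds its last target. There are 200 camera calls.

## Task

Move the four capped bottles from the steel rack to the blue rack, one to a compartment, in reverse order counted from the black star knob: the bottle that stood nearest the knob of the steel rack goes to the compartment farthest from the knob of the blue rack, the next to the next, and the one that stood farthest from the steel rack's knob ends up nearest the blue rack's knob. Keep the bottles upright, set each down on the compartment floor near the middle rather than dropping it, and leave them all released and standing still.

Things in the scene. Friction and masses are not known exactly. Their poses are not given: they have to be found in the camera images.
- steel_rack: Bare-metal rack, fixed, in which the bottles start. Origin: underside centre; z up; any yaw. Four open compartments in a row on its y axis at y = -93, -31, 31, 93 mm, 58 mm square, floor 4 mm and 4 mm thick wall tops 18 mm above the table. Only at its +y end: a block (y = 126 to 152, 22 mm high) with a black star knob, 33 mm across, top at 48 mm. Ledge on its -x side (to x = -69 mm, 6 mm high) with the colour tags.
- blue_rack: Blue plastic rack, fixed, empty at the start. Origin: underside centre; z up; any yaw. Four open compartments in a row on its y axis at y = -93, -31, 31, 93 mm, 58 mm square, floor 4 mm and 4 mm thick wall tops 18 mm above the table. Only at its +y end: a block (y = 126 to 152, 22 mm high) with a black star knob, 33 mm across, top at 48 mm.
- red_bottle: Loose rigid bottle, white with red screw cap and red band. 85 mm tall; body 40 mm in diameter up to 56 mm above its foot, then a shoulder; cap 30 mm in diameter, from 64 to 85 mm. 0.06 to 0.13 kg. Origin: centre of its foot; z up. Starts upright on the floor of a steel rack compartment, within 6 mm of its centre.
- yellow_bottle: Loose rigid bottle, white with yellow screw cap and yellow band. 85 mm tall; body 40 mm in diameter up to 56 mm above its foot, then a shoulder; cap 30 mm in diameter, from 64 to 85 mm. 0.06 to 0.13 kg. Origin: centre of its foot; z up. Starts upright on the floor of a steel rack compartment, within 6 mm of its centre.
- green_bottle: Loose rigid bottle, white with green screw cap and green band. 85 mm tall; body 40 mm in diameter up to 56 mm above its foot, then a shoulder; cap 30 mm in diameter, from 64 to 85 mm. 0.06 to 0.13 kg. Origin: centre of its foot; z up. Starts upright on the floor of a steel rack compartment, within 6 mm of its centre.
- blue_bottle: Loose rigid bottle, white with blue screw cap and blue band. 85 mm tall; body 40 mm in diameter up to 56 mm above its foot, then a shoulder; cap 30 mm in diameter, from 64 to 85 mm. 0.06 to 0.13 kg. Origin: centre of its foot; z up. Starts upright on the floor of a steel rack compartment, within 6 mm of its centre.
- red_tag: Fixed red tag, 16 x 30 x 6 mm, on the steel rack's ledge beside the compartment where the red bottle starts (50 mm from that bottle's centre, towards the rack's -x). It never moves, so it still shows later where that bottle stood. Origin: centre of its underside, 6 mm above the table.
- yellow_tag: Fixed yellow tag, 16 x 30 x 6 mm, on the steel rack's ledge beside the compartment where the yellow bottle starts (50 mm from that bottle's centre, towards the rack's -x). It never moves, so it still shows later where that bottle stood. Origin: centre of its underside, 6 mm above the table.
- green_tag: Fixed green tag, 16 x 30 x 6 mm, on the steel rack's ledge beside the compartment where the green bottle starts (50 mm from that bottle's centre, towards the rack's -x). It never moves, so it still shows later where that bottle stood. Origin: centre of its underside, 6 mm above the table.
- blue_tag: Fixed blue tag, 16 x 30 x 6 mm, on the steel rack's ledge beside the compartment where the blue bottle starts (50 mm from that bottle's centre, towards the rack's -x). It never moves, so it still shows later where that bottle stood. Origin: centre of its underside, 6 mm above the table.

How it is judged (in metres and radians):
At the end, for the whole second after the job is handed in: Each bottle upright (0.1 rad), at rest on the floor of a blue rack compartment (height within 5 mm), within 15 mm of its centre along each rack axis; the bottle that started at y in the steel rack's frame stands at -y in the blue rack's (+y: knob end of both) (((y of red_tag in the frame of steel_rack between -0.113 and -0.073 m and y of red_bottle in the frame of blue_rack between 0.078 and 0.108 m) or (y of red_tag in the frame of steel_rack between -0.051 and -0.011 m and y of red_bottle in the frame of blue_rack between 0.016 and 0.046 m) or (y of red_tag in the frame of steel_rack between 0.011 and 0.051 m and y of red_bottle in the frame of blue_rack between -0.046 and -0.016 m) or (y of red_tag in the frame of steel_rack between 0.073 and 0.113 m and y of red_bottle in the frame of blue_rack between -0.108 and -0.078 m)) and x of red_bottle in the frame of blue_rack between -0.015 and 0.015 m and z of red_bottle in the frame of blue_rack between -0.001 and 0.009 m and angle between each of red_bottle, yellow_bottle, green_bottle, blue_bottle's own z axis and vertical below 0.1 rad and linear speed of each of red_bottle, yellow_bottle, green_bottle, blue_bottle below 0.02 m/s and angular speed of each of red_bottle, yellow_bottle, green_bottle, blue_bottle below 0.2 rad/s and ((y of yellow_tag in the frame of steel_rack between -0.113 and -0.073 m and y of yellow_bottle in the frame of blue_rack between 0.078 and 0.108 m) or (y of yellow_tag in the frame of steel_rack between -0.051 and -0.011 m and y of yellow_bottle in the frame of blue_rack between 0.016 and 0.046 m) or (y of yellow_tag in the frame of steel_rack between 0.011 and 0.051 m and y of yellow_bottle in the frame of blue_rack between -0.046 and -0.016 m) or (y of yellow_tag in the frame of steel_rack between 0.073 and 0.113 m and y of yellow_bottle in the frame of blue_rack between -0.108 and -0.078 m)) and x of yellow_bottle in the frame of blue_rack between -0.015 and 0.015 m and z of yellow_bottle in the frame of blue_rack between -0.001 and 0.009 m and ((y of green_tag in the frame of steel_rack between -0.113 and -0.073 m and y of green_bottle in the frame of blue_rack between 0.078 and 0.108 m) or (y of green_tag in the frame of steel_rack between -0.051 and -0.011 m and y of green_bottle in the frame of blue_rack between 0.016 and 0.046 m) or (y of green_tag in the frame of steel_rack between 0.011 and 0.051 m and y of green_bottle in the frame of blue_rack between -0.046 and -0.016 m) or (y of green_tag in the frame of steel_rack between 0.073 and 0.113 m and y of green_bottle in the frame of blue_rack between -0.108 and -0.078 m)) and x of green_bottle in the frame of blue_rack between -0.015 and 0.015 m and z of green_bottle in the frame of blue_rack between -0.001 and 0.009 m and ((y of blue_tag in the frame of steel_rack between -0.113 and -0.073 m and y of blue_bottle in the frame of blue_rack between 0.078 and 0.108 m) or (y of blue_tag in the frame of steel_rack between -0.051 and -0.011 m and y of blue_bottle in the frame of blue_rack between 0.016 and 0.046 m) or (y of blue_tag in the frame of steel_rack between 0.011 and 0.051 m and y of blue_bottle in the frame of blue_rack between -0.046 and -0.016 m) or (y of blue_tag in the frame of steel_rack between 0.073 and 0.113 m and y of blue_bottle in the frame of blue_rack between -0.108 and -0.078 m)) and x of blue_bottle in the frame of blue_rack between -0.015 and 0.015 m and z of blue_bottle in the frame of blue_rack between -0.001 and 0.009 m); the robot touches nothing.
It fails at once if a bottle is tipped over (angle between any of red_bottle, yellow_bottle, green_bottle, blue_bottle's own z axis and vertical above 0.9 rad).
It fails at once if a bottle is dropped into or onto something from a height (it moves faster than 0.6 m/s with its foot less than 30 mm above the table) ((linear speed of red_bottle above 0.6 m/s and height (world z) of red_bottle below 0.03 m) or (linear speed of yellow_bottle above 0.6 m/s and height (world z) of yellow_bottle below 0.03 m) or (linear speed of green_bottle above 0.6 m/s and height (world z) of green_bottle below 0.03 m) or (linear speed of blue_bottle above 0.6 m/s and height (world z) of blue_bottle below 0.03 m)).
It also fails if it takes over 106 s, if anything falls off the work surface, if the arm or the gripper's body presses on something with over 40 N, if the wrist force passes 120 N, or if a joint passes its speed limit or range.

## Working session

There is one attempt and no reset: what is moved stays moved. The work goes in short steps, Python scripts to look and compute and a shell command to move; the robot and the scene stay as the last step left them, time stands still between calls to the robot, and variables do not carry over. Pictures are saved under pics/ and viewed, at most 14 in all, crops included, and the job is handed in when it is done.

```bash
mkdir -p pics
python3 - <<'E'
from rig import *
import cv2
for n in("top","scene"):
    cv2.imwrite(f"pics/{n}0.png",read_camera(n)[:,:,::-1])
    print(n,camera_info(n))
o=get_obs();print(o, grasp_offset)
E
```

```text
top {'mtx': array([[416.69027991,   0.        , 256.96664142],
       [  0.        , 416.69027991, 188.42152567],
       [  0.        ,   0.        ,   1.        ]]), 'k1': 0.020377533677318833, 'R': array([[ 6.94646964e-04, -9.99977061e-01,  6.73761052e-03],
       [-9.84450981e-01, -1.86734725e-03, -1.75649591e-01],
       [ 1.75658143e-01, -6.51083283e-03, -9.84429696e-01]]), 't': array([ -3.44887689, 515.00016796, 835.2147094 ])}
scene {'mtx': array([[349.76644805,   0.        , 258.1726998 ],
       [  0.        , 349.76644805, 187.3298826 ],
       [  0.        ,   0.        ,   1.        ]]), 'k1': -0.10127311964571088, 'R': array([[-0.38589269,  0.92252349,  0.00610265],
       [ 0.65401521,  0.27822884, -0.70345776],
       [-0.65065424, -0.26746798, -0.71071087]]), 't': array([ 216.06156964, -295.95431305, 1258.44231877])}
{'time_s': 0.1, 'joints': array([-71.7449125 ,  23.5962484 ,  -0.72920151,  91.49722141,
         0.32049519,  64.98964577,  -4.71073076]), 'qvel': array([ 0.02273362, -0.11928535, -0.00646234, -0.15865314, -0.06980222,
        0.13011482, -0.01394636]), 'joint_efforts': array([ 3.53323630e-03, -5.89099395e+01,  6.44227043e-01, -2.91706717e+01,
       -5.37510880e-02,  1.45576126e-02,  6.48673768e-05]), 'ee_pos': array([235.63284975, 578.40880006, 221.89874445]), 'tool_rot': array([[-9.26123183e-01,  3.77220950e-01, -4.51509543e-04],
       [ 3.77221210e-01,  9.26122216e-01, -1.34118230e-03],
       [-8.77690420e-05, -1.41241899e-03, -9.99998999e-01]]), 'wrist_force': array([-0.33420245,  0.02948483,  0.47975448]), 'torque': array([-0.00155757,  0.00925573,  0.00979392]), 'gripper_force': 0.0, 'finger_gap': 87.6917117695244} 18.700000000000003
```

View pics/top0.png

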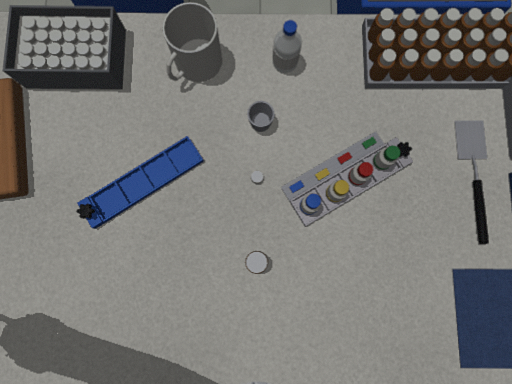

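View pics/scene0.png

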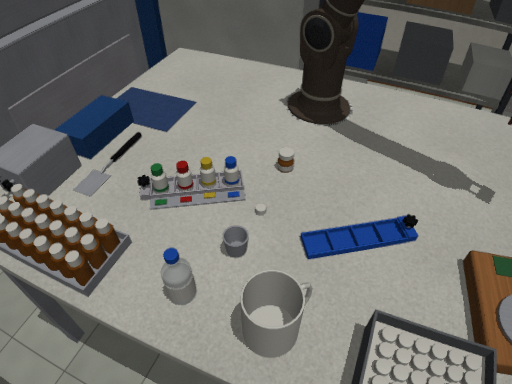

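```bash
cat > h.py <<'E'
import numpy as np, cv2
from rig import *
from scipy.optimize import least_squares, minimize
def proj(n,X):
    c=camera_info(n);P=np.atleast_2d(X)@c["R"].T+c["t"];p=P[:,:2]/P[:,2:]
    p=p*(1+c["k1"]*(p**2).sum(1,keepdims=True))
    return p@c["mtx"][:2,:2].T+c["mtx"][:2,2]
def ray(n,uv,z):
    f=least_squares(lambda q:(proj(n,[q[0],q[1],z])-uv).ravel(),[500,0]);return f.x
RNG={"red":[(0,8),(172,180)],"yellow":[(20,32)],"green":[(45,85)],"blue":[(100,125)]}
def blobs(img,col,amin=12,s=110,v=50):
    h=cv2.cvtColor(img,cv2.COLOR_RGB2HSV);m=0
    for a,b in RNG[col]: m=m|cv2.inRange(h,(a,s,v),(b,255,255))
    n,_,st,ce=cv2.connectedComponentsWithStats(m)
    return m,[(st[i,4],ce[i],st[i,:4]) for i in range(1,n) if st[i,4]>=amin]
def rackpt(q,p):
    c,s=np.cos(q[2]),np.sin(q[2]);p=np.atleast_2d(np.array(p,float))
    return np.c_[q[0]+c*p[:,0]-s*p[:,1],q[1]+s*p[:,0]+c*p[:,1],p[:,2]]
E
python3 - <<'E'
from h import *
for n in("top","scene"):
    im=cv2.imread(f"pics/{n}0.png")[:,:,::-1].copy()
    for c in RNG:
        print(n,c,[(int(a),ce.round(1).tolist(),bb.tolist()) for a,ce,bb in blobs(im,c)[1] if a<8000 and 100<ce[1]<280])
E
```

```text
top red [(88, [344.3, 157.5], [338, 152, 14, 12]), (167, [365.2, 169.0], [358, 162, 15, 15]), (15, [353.3, 181.7], [349, 177, 11, 8])]
top yellow [(90, [322.0, 173.7], [316, 168, 13, 12]), (180, [341.0, 187.2], [334, 180, 15, 15]), (13, [331.5, 199.4], [327, 196, 11, 6])]
top green [(74, [368.9, 142.3], [363, 137, 13, 11]), (154, [392.4, 152.1], [385, 146, 15, 13])]
top blue [(3641, [142.0, 180.9], [78, 136, 125, 92]), (94, [296.3, 186.2], [290, 181, 14, 12]), (173, [313.0, 200.6], [306, 194, 15, 15])]
scene red [(117, [182.1, 166.6], [177, 161, 11, 12]), (38, [186.1, 186.3], [178, 182, 15, 8]), (60, [185.6, 198.7], [180, 196, 12, 6])]
scene yellow [(118, [205.8, 162.7], [201, 157, 11, 13]), (36, [208.1, 183.0], [201, 180, 14, 6]), (59, [209.1, 194.6], [204, 192, 11, 6])]
scene green [(110, [156.2, 169.3], [151, 164, 12, 12]), (26, [162.3, 189.0], [155, 186, 14, 6]), (49, [160.2, 201.6], [155, 199, 11, 6]), (290, [503.0, 265.8], [493, 256, 19, 21])]
scene blue [(4501, [120.7, 117.6], [55, 88, 141, 71]), (110, [230.3, 161.9], [225, 156, 11, 13]), (34, [231.6, 182.0], [225, 179, 14, 6]), (57, [233.1, 193.9], [228, 191, 11, 6]), (2853, [356.4, 237.3], [301, 216, 117, 43]), (196, [170.8, 255.7], [163, 248, 16, 16])]
```

```bash
cat > meas.py <<'E'
from h import *
T={n:cv2.imread(f"pics/{n}0.png")[:,:,::-1].copy() for n in("top","scene")}
tag={"top":dict(red=(344.3,157.5),yellow=(322,173.7),green=(368.9,142.3),blue=(296.3,186.2)),
"scene":dict(red=(185.6,198.7),yellow=(209.1,194.6),green=(160.2,201.6),blue=(233.1,193.9))}
cap={"top":dict(red=(365.2,169),yellow=(341,187.2),green=(392.4,152.1),blue=(313,200.6)),
"scene":dict(red=(182.1,166.6),yellow=(205.8,162.7),green=(156.2,169.3),blue=(230.3,161.9))}
Y=dict(green=93,red=31,yellow=-31,blue=-93)
def hull_cent(n,X):
    h=cv2.convexHull((proj(n,X)*16).astype(np.int32));m=cv2.moments(h);return np.array([m["m10"],m["m01"]])/m["m00"]/16
def res(q,ns):
    return np.concatenate([(proj(n,rackpt(q,[-50,Y[c],11]))-tag[n][c]).ravel() for n in ns for c in Y])
q0=[560,-200,np.radians(-150+120)]
for ns in (("top",),("scene",),("top","scene")):
    best=min((least_squares(res,[500,-200,a],args=(ns,)) for a in np.arange(0,6.3,1.57)),key=lambda f:f.cost)
    S=best.x;print("steel",ns,S[:2].round(1),np.degrees(S[2]).round(2)%360,"rms px",np.sqrt(np.mean(best.fun**2)).round(2))
a=np.linspace(0,6.283,24)
B={}
for c in Y:
    for ns in (("top",),("scene",),("top","scene")):
        def r(p):
            X=np.vstack([np.c_[p[0]+15*np.cos(a),p[1]+15*np.sin(a),0*a+z] for z in(68,89)])
            return np.concatenate([hull_cent(n,X)-cap[n][c] for n in ns])
        f=least_squares(r,rackpt(S,[0,Y[c],0])[0,:2],diff_step=1e-2)
        d=f.x-S[:2];cs,sn=np.cos(S[2]),np.sin(S[2])
        print(c,ns,f.x.round(1),"in rack",np.round([cs*d[0]+sn*d[1],-sn*d[0]+cs*d[1]-Y[c]],1))
# blue rack
box=[(x,y,z) for x in(-33,33) for y,z in((-126,0),(-126,18),(126,18),(152,22),(152,0))]
M={}
for n,cen in(("top",(142,181)),("scene",(356,237))):
    m,_=blobs(T[n],"blue",s=90,v=25);k,l,st,ce=cv2.connectedComponentsWithStats(m)
    i=min(range(1,k),key=lambda i:np.hypot(*(ce[i]-cen))+ (1000 if st[i,4]<1000 else 0))
    m=(l==i).astype(np.uint8);m=cv2.morphologyEx(m,cv2.MORPH_CLOSE,np.ones((5,5)));M[n]=m
def iou(q,ns):
    s=0
    for n in ns:
        h=cv2.convexHull((proj(n,rackpt(q,box))*16).round().astype(np.int32))
        r=np.zeros((384*2,512*2),np.uint8);cv2.fillConvexPoly(r,(((h/16+.5)*2-.5)*16).round().astype(np.int32),1,shift=4)
        m=cv2.resize(M[n],None,fx=2,fy=2,interpolation=0)
        s-=(r&m).sum()/(r|m).sum()
    return s/len(ns)
c0=ray("top",(142,181),10);k=ray("top",(87,211),40);b0=np.arctan2(-(k-c0)[0],(k-c0)[1])
for ns in (("top",),("scene",),("top","scene")):
    f=minimize(iou,[*c0,b0],args=(ns,),method="Nelder-Mead",options=dict(initial_simplex=[[*c0,b0],[c0[0]+20,c0[1],b0],[c0[0],c0[1]+20,b0],[*c0,b0+.1]]))
    Q=f.x;print("blue",ns,Q[:2].round(1),np.degrees(Q[2]).round(2)%360,-f.fun)
for c in Y: print("goal",c,rackpt(Q,[0,-Y[c],0])[0,:2].round(1))
for n in T:
    im=cv2.resize(T[n],None,fx=1.5,fy=1.5)[:,:,::-1].copy()
    for q,b in((S,box),(Q,box)):
        for y in(-93,-31,31,93):
            p=rackpt(q,[(x,y+d,18) for x,d in((-29,-29),(29,-29),(29,29),(-29,29))])
            cv2.polylines(im,[((proj(n,p)+.5)*1.5-.5).round().astype(np.int32)],True,(0,255,255),1)
        cv2.circle(im,tuple(((proj(n,rackpt(q,[0,139,48]))[0])*1.5).round().astype(int)),3,(255,0,255),-1)
    cv2.imwrite(f"pics/{n}1.png",im)
E
python3 meas.py
```

```text
steel ('top',) [ 532.2 -198.3] 211.8 rms px 1.07
steel ('scene',) [ 533.6 -194.8] 212.15 rms px 0.83
steel ('top', 'scene') [ 532.4 -197.1] 211.87 rms px 1.09
green ('top',) [ 585.7 -282.1] in rack [-0.4  7.3]
green ('scene',) [ 583.4 -276.6] in rack [-1.3  1.5]
green ('top', 'scene') [ 584.4 -280.1] in rack [-0.3  5. ]
red ('top',) [ 549.8 -224.4] in rack [-0.4  1.4]
red ('scene',) [ 548.1 -219.7] in rack [-1.4 -3.4]
red ('top', 'scene') [ 548.9 -222.8] in rack [-0.4 -0.5]
yellow ('top',) [ 511.8 -173.5] in rack [5.  0.1]
yellow ('scene',) [ 510.6 -170.1] in rack [ 4.3 -3.4]
yellow ('top', 'scene') [ 511.2 -172.3] in rack [ 4.9 -1.2]
blue ('top',) [ 484.1 -115.9] in rack [-1.9 -1.4]
blue ('scene',) [ 482.5 -112.2] in rack [-2.5 -5.4]
blue ('top', 'scene') [ 483.4 -114.6] in rack [-2.  -2.9]
blue ('top',) [543.9 239.7] 33.18 0.9184737528143145
blue ('scene',) [543.2 242.3] 33.34 0.9183705943193572Traceback (most recent call last):
  File "meas.py", line 43, in <module>
    f=minimize(iou,[*c0,b0],args=(ns,),method="Nelder-Mead",options=dict(initial_simplex=[[*c0,b0],[c0[0]+20,c0[1],b0],[c0[0],c0[1]+20,b0],[*c0,b0+.1]]))
    res = _minimize_neldermead(fun, x0, args, callback, bounds=bounds,
                               **options)
    fxr = func(xr)
    fx = function(np.copy(x), *(wrapper_args + args))
  File "meas.py", line 36, in iou
    h=cv2.convexHull((proj(n,rackpt(q,box))*16).round().astype(np.int32))
                      ~~~~^^^^^^^^^^^^^^^^^
  File "h.py", line 5, in proj
    c=camera_info(n);P=np.atleast_2d(X)@c["R"].T+c["t"];p=P[:,:2]/P[:,2:]
ValueError: time passes only in moves, steps and waits
```

```bash
sed -i 's/^def proj/CI={n:camera_info(n) for n in("top","scene")}\ndef proj/; s/c=camera_info(n);/c=CI[n];/' h.py; python3 meas.py | grep -E "blue|goal"
```

```text
blue ('top',) [ 484.1 -115.9] in rack [-1.9 -1.4]
blue ('scene',) [ 482.5 -112.2] in rack [-2.5 -5.4]
blue ('top', 'scene') [ 483.4 -114.6] in rack [-2.  -2.9]
blue ('top',) [543.9 239.7] 33.18 0.9184737528143145
blue ('scene',) [543.2 242.3] 33.34 0.9183705943193572
blue ('top', 'scene') [543.8 241. ] 33.45 0.9163842835598136
goal green [595.  163.4]
goal red [560.9 215.1]
goal yellow [526.7 266.8]
goal blue [492.5 318.6]
```

View pics/top1.png

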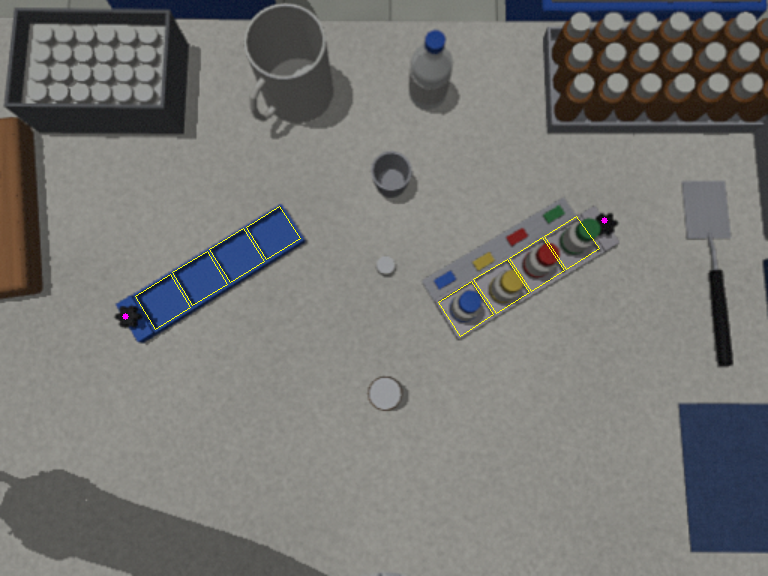

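```bash
cat > go.py <<'E'
import sys,numpy as np
from rig import get_obs
o=get_obs();x,y,z=map(float,sys.argv[1:4]);R=o["tool_rot"];d=np.array([x,y,z])-o["ee_pos"]
yaw=np.degrees(np.arctan2(R[1,1],R[0,1]))
print("t",round(o["time_s"],2),"pos",o["ee_pos"].round(1),"yaw y",yaw.round(2),"tilt",R[:,2].round(3),"tool cm",(R.T@d/10).round(2),"gap",round(o["finger_gap"],1),"dyaw rad tool",np.radians(yaw-32.5).round(3))
E
python3 -m pendant '[[1,[0,0,0],[0,0,0.1234]],[1,[0,0,0],[0,0,0.1234]],[1,[0,0,0],[0,0,0.1234]],[1,[0,0,0],[0,0,0.1234]],[1,[0,0,0],[0,0,0.1234]],[1,[-4.5,-0.8,0],[0,0,0]],[1,[-4.5,-0.8,0],[0,0,0]],[1,[-4.5,-0.8,0],[0,0,0]],[1,[-4.5,-0.8,0],[0,0,0]],[1,[-4.5,-0.8,0],[0,0,0]],[1,[-4.5,-0.8,0],[0,0,0]],[1,[-4.5,-0.8,0],[0,0,0]],[1,[-4.5,-0.8,0],[0,0,0]],[1,[-4.5,-0.8,0],[0,0,0]],[1,[-4.5,-0.8,0],[0,0,0]],[1,[-4.5,-0.8,0],[0,0,0]],[1,[-4.5,-0.8,0],[0,0,0]],[1,[-4.5,-0.8,0],[0,0,0]],[1,[-4.5,-0.8,0],[0,0,0]],[1,[0,0,0],[0,0,0]]]' 25; python3 go.py 584.4 -280 130
```

```text
time_s: 2.1
ee_pos: [480.9, -18.8, 222.9]
tool_rot: [[-0.53, 0.848, 0.001], [0.848, 0.53, -0.002], [-0.003, -0.0, -1.0]]
wrist_force: [0.4, 1.2, 1.1]
finger_gap: 87.8
gripper_force: 0.0
t 2.1 pos [480.9 -18.8 222.9] yaw y 32.02 tilt [ 0.001 -0.002 -1.   ] tool cm [-27.61  -5.07   9.36] gap 87.8 dyaw rad tool -0.008
```

```bash
python3 -m pendant '[[1,[-3.94,-0.72,1],[0,0,0]],[1,[-3.94,-0.72,1],[0,0,0]],[1,[-3.94,-0.72,1],[0,0,0]],[1,[-3.94,-0.72,1],[0,0,0]],[1,[-3.94,-0.72,1],[0,0,0]],[1,[-3.94,-0.72,1],[0,0,0]],[1,[-3.94,-0.72,1],[0,0,0]],[1,[0,0,0],[0,0,0]],[1,[0,0,0],[0,0,0]],[1,[0,0,0],[0,0,0]]]'; python3 go.py 584.4 -280 26
python3 - <<'E'
from h import *
for n in("scene","top"):
    im=read_camera(n)
    im=im[100:260,100:300] if n=="scene" else im[90:250,260:460]
    cv2.imwrite(f"pics/{n}2.png",cv2.resize(im,None,fx=3,fy=3)[:,:,::-1])
E
```

```text
time_s: 3.1
ee_pos: [585.3, -270.8, 152.4]
tool_rot: [[-0.538, 0.843, -0.001], [0.843, 0.538, 0.001], [0.001, 0.0, -1.0]]
wrist_force: [0.4, 0.2, 0.5]
finger_gap: 87.6
gripper_force: 0.0
t 3.1 pos [ 585.3 -270.8  152.4] yaw y 32.55 tilt [-0.001  0.001 -1.   ] tool cm [-0.75 -0.58 12.64] gap 87.6 dyaw rad tool 0.001
```

View pics/scene2.png

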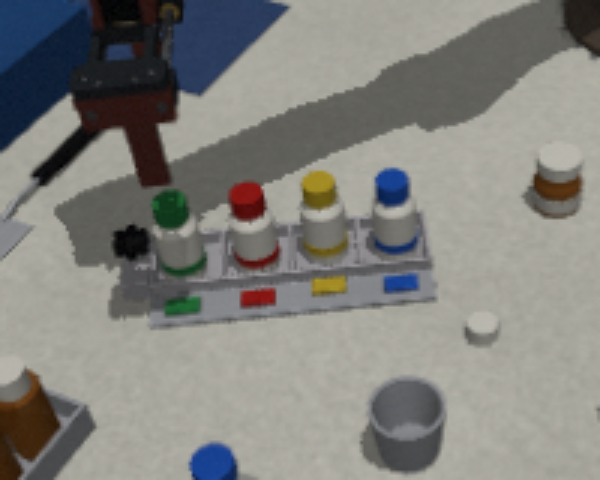

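```bash
python3 - <<'E'
from h import *
print(proj("scene",[585.3+.843*50,-270.8+.538*50,152.4]))
E
python3 -m pendant '[[1,[-0.25,-0.2,3],[0,0,0]],[1,[-0.25,-0.2,3],[0,0,0]],[1,[-0.25,-0.2,3],[0,0,0]],[1,[0,0,2],[0,0,0]],[1,[0,0,0.8],[0,0,0]],[1,[0,0,0.8],[0,0,0]],[1,[0,0,0],[0,0,0]],[1,[0,0,0],[0,0,0]]]'; python3 go.py 584.4 -280 26
```

```text
[[150.88954868 161.31352997]]
time_s: 4.0
ee_pos: [584.9, -282.0, 27.7]
tool_rot: [[-0.537, 0.843, 0.001], [0.843, 0.537, -0.0], [-0.001, 0.001, -1.0]]
wrist_force: [-0.5, -0.3, -0.6]
finger_gap: 87.4
gripper_force: 0.0
t 4.0 pos [ 584.9 -282.    27.7] yaw y 32.5 tilt [ 0.001 -0.    -1.   ] tool cm [0.2  0.06 0.17] gap 87.4 dyaw rad tool 0.0
```

```bash
python3 -m pendant '[[0,[0.1,0,0.2],[0,0,0]],[-1,[0,0,0],[0,0,0]],[-1,[0,0,0],[0,0,0]],[-1,[0,0,0],[0,0,0]],[-1,[0,0,0],[0,0,0]],[-1,[0,0,0],[0,0,0]],[-1,[0,0,0],[0,0,0]],[-1,[0,0,0],[0,0,0]]]' 25; python3 go.py 595 163.4 127
```

```text
time_s: 4.8
ee_pos: [583.8, -281.1, 24.7]
tool_rot: [[-0.537, 0.843, 0.0], [0.843, 0.537, 0.0], [-0.0, 0.0, -1.0]]
wrist_force: [-0.3, -0.1, 0.3]
finger_gap: 39.6
gripper_force: 25.0
t 4.8 pos [ 583.8 -281.1   24.7] yaw y 32.49 tilt [ 0.  0. -1.] tool cm [ 36.9   24.82 -10.23] gap 39.6 dyaw rad tool -0.0
```

```bash
python3 -m pendant '[[-1,[0,0,-1.5],[0,0,0]],[-1,[0,0,-2.7],[0,0,0]],[-1,[0,0,-3],[0,0,0]],[-1,[0,0,-3],[0,0,0]],[-1,[1.03,0.69,0],[0,0,0]],[-1,[2.05,1.38,0],[0,0,0]],[-1,[3.08,2.07,0],[0,0,0]],[-1,[3.08,2.07,0],[0,0,0]],[-1,[3.08,2.07,0],[0,0,0]],[-1,[3.08,2.07,0],[0,0,0]],[-1,[3.08,2.07,0],[0,0,0]],[-1,[3.08,2.07,0],[0,0,0]],[-1,[3.08,2.07,0],[0,0,0]],[-1,[3.08,2.07,0],[0,0,0]],[-1,[3.08,2.07,0],[0,0,0]],[-1,[3.08,2.07,0],[0,0,0]],[-1,[2.05,1.38,0],[0,0,0]],[-1,[1.03,0.69,0],[0,0,0]],[-1,[0,0,0],[0,0,0]],[-1,[0,0,0],[0,0,0]]]'; python3 go.py 595 163.4 26
python3 - <<'E'
from h import *
for n in("scene",):
    im=read_camera(n)
    im=im[130:290,260:460]
    cv2.imwrite(f"pics/{n}3.png",cv2.resize(im,None,fx=3,fy=3)[:,:,::-1])
E
```

```text
time_s: 6.8
ee_pos: [594.7, 162.4, 126.7]
tool_rot: [[-0.536, 0.844, -0.0], [0.844, 0.536, -0.001], [-0.001, -0.001, -1.0]]
wrist_force: [0.6, -0.7, -0.6]
finger_gap: 40.2
gripper_force: 25.0
t 6.8 pos [594.7 162.4 126.7] yaw y 32.43 tilt [-0.    -0.001 -1.   ] tool cm [ 0.07  0.09 10.07] gap 40.2 dyaw rad tool -0.001
```

View pics/scene3.png

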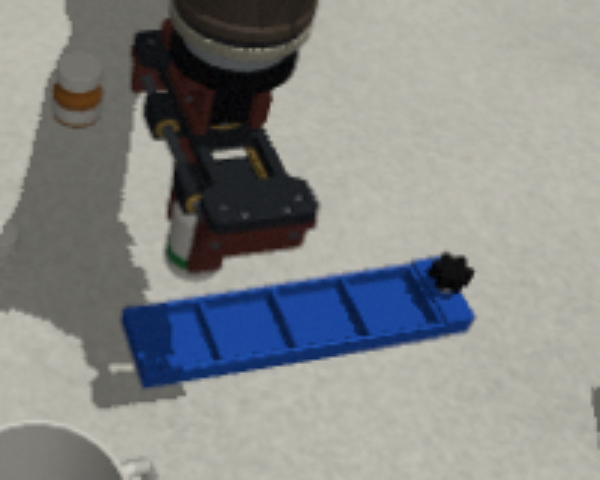

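```bash
python3 - <<'E'
from h import *
print((proj("scene",[[594.7,162.4,106],[594.7+.843*50,162.4+.538*50,127]])-[260,130])*3)
E
python3 -m pendant '[[-1,[0,0.05,2.5],[0,0,0]],[-1,[0.1,0.05,2.5],[0,0,0]],[-1,[0,0,2],[0,0,0]],[-1,[0,0,1.2],[0,0,0]],[-1,[0,0,0.8],[0,0,0]],[-1,[0,0,0.5],[0,0,0]],[-1,[0,0,0.3],[0,0,0]],[-1,[0,0,0.2],[0,0,0]],[-1,[0,0,0],[0,0,0]],[-1,[0,0,0],[0,0,0]]]'; python3 go.py 595 163.4 25
```

```text
[[184.76664065 260.29513139]
 [210.69694324 296.43935104]]
time_s: 7.85
ee_pos: [595.3, 165.5, 27.1]
tool_rot: [[-0.537, 0.843, 0.001], [0.843, 0.537, 0.0], [-0.0, 0.001, -1.0]]
wrist_force: [0.6, -0.4, -1.1]
finger_gap: 40.0
gripper_force: 25.0
t 7.85 pos [595.3 165.5  27.1] yaw y 32.49 tilt [ 0.001  0.    -1.   ] tool cm [-0.16 -0.14  0.21] gap 40.0 dyaw rad tool -0.0
```

```bash
python3 -m pendant '[[-1,[0,0,0.1],[0,0,0]],[-1,[0,0,0.1],[0,0,0]],[-1,[0,0,0],[0,0,0]]]'; python3 go.py 595 163.4 25
```

```text
time_s: 8.15
ee_pos: [595.1, 165.5, 24.7]
tool_rot: [[-0.537, 0.843, 0.0], [0.843, 0.537, 0.0], [0.0, 0.0, -1.0]]
wrist_force: [1.3, 0.7, -1.4]
finger_gap: 40.2
gripper_force: 25.0
t 8.15 pos [595.1 165.5  24.7] yaw y 32.5 tilt [ 0.  0. -1.] tool cm [-0.17 -0.12 -0.03] gap 40.2 dyaw rad tool -0.0
```

```bash
python3 -m pendant '[[1,[0,0,0],[0,0,0]],[1,[0,0,0],[0,0,0]],[1,[0,0,0],[0,0,0]],[1,[0,0,0],[0,0,0]],[1,[0,0,-1.5],[0,0,0]],[1,[0,0,-3],[0,0,0]],[1,[0,0,-3],[0,0,0]],[1,[0,0,-3],[0,0,0]],[1,[-1.01,-0.82,0],[0,0,0]],[1,[-2.02,-1.65,0],[0,0,0]],[1,[-3.02,-2.47,0],[0,0,0]],[1,[-3.02,-2.47,0],[0,0,0]],[1,[-3.02,-2.47,0],[0,0,0]],[1,[-3.02,-2.47,0],[0,0,0]],[1,[-3.02,-2.47,0],[0,0,0]],[1,[-3.02,-2.47,0],[0,0,0]],[1,[-3.02,-2.47,0],[0,0,0]],[1,[-3.02,-2.47,0],[0,0,0]],[1,[-2.02,-1.65,0],[0,0,0]],[1,[-1.01,-0.82,0],[0,0,0]]]'
python3 - <<'E'
from h import *
out=[]
for n in("top","scene"):
    im=read_camera(n)
    m,b=blobs(im,"green"); print(n,[(int(a),c.round(1).tolist()) for a,c,_ in b])
    out.append(cv2.resize(im[120:240,60:220] if n=="top" else im[160:280,280:440],None,fx=2.5,fy=2.5))
cv2.imwrite("pics/p4.png",np.hstack(out)[:,:,::-1])
E
python3 go.py 548.9 -222.8 25
```

```text
time_s: 10.15
ee_pos: [547.7, -225.6, 130.1]
tool_rot: [[-0.534, 0.846, -0.0], [0.846, 0.534, -0.001], [-0.001, -0.001, -1.0]]
wrist_force: [-0.6, 0.3, -0.3]
finger_gap: 87.9
gripper_force: 0.0
top [(19, [369.8, 141.3]), (145, [174.8, 147.1])]
scene [(51, [160.3, 201.5]), (147, [323.1, 224.8]), (24, [317.8, 246.2]), (286, [503.0, 265.8])]
t 10.25 pos [ 548.3 -224.2  129.9] yaw y 32.3 tilt [ 0.    -0.001 -1.   ] tool cm [ 0.09  0.13 10.49] gap 87.8 dyaw rad tool -0.004
```

View pics/p4.png

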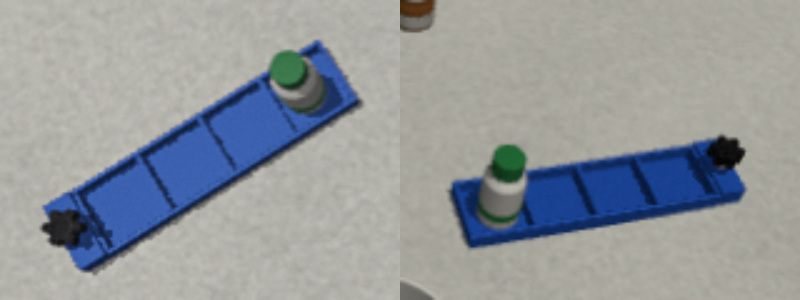

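```bash
cat > cap.py <<'E'
from h import *
A=np.linspace(0,6.283,24)
def hc(n,X):
    h=cv2.convexHull((proj(n,X)*16).astype(np.int32));m=cv2.moments(h);return np.array([m["m10"],m["m01"]])/m["m00"]/16
Q=[543.8,241.0,np.radians(33.45)]
def fit(uv,y):
    g=rackpt(Q,[0,y,0])[0,:2]
    for ns in [[k] for k in uv]+[list(uv)]:
        r=lambda p:np.concatenate([hc(n,np.vstack([np.c_[p[0]+15*np.cos(A),p[1]+15*np.sin(A),0*A+z] for z in(68,89)]))-uv[n] for n in ns])
        f=least_squares(r,g,diff_step=1e-2);d=f.x-g;c,s=np.cos(Q[2]),np.sin(Q[2])
        print(ns,f.x.round(1),"off in blue rack",np.round([c*d[0]+s*d[1],-s*d[0]+c*d[1]],1))
E
python3 -c "
from cap import *
fit({'top':(174.8,147.1),'scene':(323.1,224.8)},-93)"
python3 -m pendant '[[1,[0.1,0.1,3],[0,0,0]],[1,[0,0,3],[0,0,0]],[1,[0,0,2],[0,0,0]],[1,[0,0,1.3],[0,0,0]],[1,[0,0,0.8],[0,0,0]],[1,[0,0,0.35],[0,0,0]],[0,[0,0,0],[0,0,0]],[-1,[0,0,0],[0,0,0]],[-1,[0,0,0],[0,0,0]],[-1,[0,0,0],[0,0,0]],[-1,[0,0,0],[0,0,0]],[-1,[0,0,0],[0,0,0]],[-1,[0,0,0],[0,0,0]]]' 25;python3 go.py 560.9 215 125
```

```text
['top'] [595.2 167. ] off in blue rack [2.1 2.9]
['scene'] [592.2 169.1] off in blue rack [0.7 6.4]
['top', 'scene'] [594.2 168. ] off in blue rack [1.8 4.3]
time_s: 11.55
ee_pos: [549.3, -220.9, 25.3]
tool_rot: [[-0.537, 0.844, 0.0], [0.844, 0.537, 0.0], [-0.0, 0.0, -1.0]]
wrist_force: [-0.9, -1.5, 1.1]
finger_gap: 39.7
gripper_force: 25.0
t 11.55 pos [ 549.3 -220.9   25.3] yaw y 32.49 tilt [ 0.  0. -1.] tool cm [36.14 24.39 -9.97] gap 39.7 dyaw rad tool -0.0
```

```bash
python3 -m pendant '[[-1,[0,0,-1.5],[0,0,0]],[-1,[0,0,-2.7],[0,0,0]],[-1,[0,0,-3],[0,0,0]],[-1,[0,0,-3],[0,0,0]],[-1,[1,0.68,0],[0,0,0]],[-1,[2.01,1.36,0],[0,0,0]],[-1,[3.01,2.03,0],[0,0,0]],[-1,[3.01,2.03,0],[0,0,0]],[-1,[3.01,2.03,0],[0,0,0]],[-1,[3.01,2.03,0],[0,0,0]],[-1,[3.01,2.03,0],[0,0,0]],[-1,[3.01,2.03,0],[0,0,0]],[-1,[3.01,2.03,0],[0,0,0]],[-1,[3.01,2.03,0],[0,0,0]],[-1,[3.01,2.03,0],[0,0,0]],[-1,[3.01,2.03,0],[0,0,0]],[-1,[2.01,1.36,0],[0,0,0]],[-1,[1,0.68,0],[0,0,0]],[-1,[0,0,0],[0,0,0]],[-1,[0,0,0],[0,0,0]]]'; python3 go.py 560.9 215 25
```

```text
time_s: 13.55
ee_pos: [560.8, 213.3, 127.0]
tool_rot: [[-0.536, 0.844, -0.0], [0.844, 0.536, -0.001], [-0.001, -0.001, -1.0]]
wrist_force: [1.0, -0.1, -0.9]
finger_gap: 39.5
gripper_force: 25.0
t 13.55 pos [560.8 213.3 127. ] yaw y 32.43 tilt [-0.    -0.001 -1.   ] tool cm [ 0.15  0.11 10.2 ] gap 39.5 dyaw rad tool -0.001
```

```bash
python3 -m pendant '[[-1,[0,0,2.5],[0,0,0]],[-1,[0,0,2.5],[0,0,0]],[-1,[0,0,2],[0,0,0]],[-1,[0,0,1.2],[0,0,0]],[-1,[0,0,0.8],[0,0,0]],[-1,[0,0,0.5],[0,0,0]],[-1,[0,0,0.3],[0,0,0]],[-1,[0,0,0.2],[0,0,0]],[-1,[0,0,0.1],[0,0,0]],[-1,[0,0,0.1],[0,0,0]],[-1,[0,0,0],[0,0,0]]]'; python3 go.py 560.9 215 25
```

```text
time_s: 14.65
ee_pos: [561.1, 215.0, 25.3]
tool_rot: [[-0.537, 0.843, 0.0], [0.843, 0.537, 0.0], [0.0, 0.0, -1.0]]
wrist_force: [-0.2, 0.0, -0.1]
finger_gap: 39.4
gripper_force: 25.0
t 14.65 pos [561.1 215.   25.3] yaw y 32.5 tilt [ 0.  0. -1.] tool cm [ 0.01 -0.01  0.03] gap 39.4 dyaw rad tool -0.0
```

```bash
python3 -m pendant '[[1,[0,0,0],[0,0,0]],[1,[0,0,0],[0,0,0]],[1,[0,0,0],[0,0,0]],[1,[0,0,0],[0,0,0]],[1,[0,0,-1.5],[0,0,0]],[1,[0,0,-3],[0,0,0]],[1,[0,0,-3],[0,0,0]],[1,[0,0,-3],[0,0,0]],[1,[-1,-0.83,0],[0,0,0]],[1,[-2,-1.67,0],[0,0,0]],[1,[-3,-2.5,0],[0,0,0]],[1,[-3,-2.5,0],[0,0,0]],[1,[-3,-2.5,0],[0,0,0]],[1,[-3,-2.5,0],[0,0,0]],[1,[-3,-2.5,0],[0,0,0]],[1,[-3,-2.5,0],[0,0,0]],[1,[-3,-2.5,0],[0,0,0]],[1,[-3,-2.5,0],[0,0,0]],[1,[-2,-1.67,0],[0,0,0]],[1,[-1,-0.83,0],[0,0,0]]]' >/dev/null
python3 - <<'E'
from cap import *
uv={}
for n in("top","scene"):
    m,b=blobs(read_camera(n),"red",60)
    b=[c for a,c,_ in b if (c[0]<240 if n=="top" else 300<c[0]<430)];print(n,b)
    uv[n]=b[0]
fit(uv,-31)
E
python3 go.py 511.2 -172.3 25
```

```text
top [array([151.69714286, 162.66285714])]
scene [array([346.79375, 220.75625])]
['top'] [562.1 213. ] off in blue rack [-0.1 -2.5]
['scene'] [560.3 215.6] off in blue rack [-0.3  0.8]
['top', 'scene'] [561.5 214.2] off in blue rack [ 0.  -1.2]
t 16.75 pos [ 510.6 -174.3  130.4] yaw y 32.3 tilt [ 0. -0. -1.] tool cm [ 0.14  0.16 10.54] gap 87.6 dyaw rad tool -0.004
```

```bash
python3 -m pendant '[[1,[0.05,0.1,3],[0,0,0]],[1,[0,0,3],[0,0,0]],[1,[0,0,2],[0,0,0]],[1,[0,0,1.3],[0,0,0]],[1,[0,0,0.8],[0,0,0]],[1,[0,0,0.4],[0,0,0]],[0,[0,0,0],[0,0,0]],[-1,[0,0,0],[0,0,0]],[-1,[0,0,0],[0,0,0]],[-1,[0,0,0],[0,0,0]],[-1,[0,0,0],[0,0,0]],[-1,[0,0,0],[0,0,0]],[-1,[0,0,0],[0,0,0]]]' 25 >/dev/null;python3 go.py 526.7 266.8 125
```

```text
t 18.05 pos [ 511.9 -171.6   25.3] yaw y 32.48 tilt [ 0.  0. -1.] tool cm [36.18 24.8  -9.97] gap 39.6 dyaw rad tool -0.0
```

```bash
python3 -m pendant '[[-1,[0,0,-1.5],[0,0,0]],[-1,[0,0,-2.7],[0,0,0]],[-1,[0,0,-3],[0,0,0]],[-1,[0,0,-3],[0,0,0]],[-1,[1,0.69,0],[0,0,0]],[-1,[2.01,1.38,0],[0,0,0]],[-1,[3.01,2.07,0],[0,0,0]],[-1,[3.01,2.07,0],[0,0,0]],[-1,[3.01,2.07,0],[0,0,0]],[-1,[3.01,2.07,0],[0,0,0]],[-1,[3.01,2.07,0],[0,0,0]],[-1,[3.01,2.07,0],[0,0,0]],[-1,[3.01,2.07,0],[0,0,0]],[-1,[3.01,2.07,0],[0,0,0]],[-1,[3.01,2.07,0],[0,0,0]],[-1,[3.01,2.07,0],[0,0,0]],[-1,[2.01,1.38,0],[0,0,0]],[-1,[1,0.69,0],[0,0,0]],[-1,[0,0,0],[0,0,0]],[-1,[0,0,0],[0,0,0]]]'; python3 go.py 526.7 266.8 25
```

```text
time_s: 20.05
ee_pos: [527.2, 265.0, 127.0]
tool_rot: [[-0.536, 0.844, -0.0], [0.844, 0.536, -0.001], [-0.001, -0.001, -1.0]]
wrist_force: [0.1, -0.2, -0.6]
finger_gap: 39.7
gripper_force: 25.0
t 20.05 pos [527.2 265.  127. ] yaw y 32.43 tilt [-0.    -0.001 -1.   ] tool cm [ 0.19  0.06 10.2 ] gap 39.7 dyaw rad tool -0.001
```

```bash
python3 -m pendant '[[-1,[0,0,2.5],[0,0,0]],[-1,[0,0,2.5],[0,0,0]],[-1,[0,0,2],[0,0,0]],[-1,[0,0,1.2],[0,0,0]],[-1,[0,0,0.8],[0,0,0]],[-1,[0,0,0.5],[0,0,0]],[-1,[0,0,0.3],[0,0,0]],[-1,[0,0,0.2],[0,0,0]],[-1,[0,0,0.1],[0,0,0]],[-1,[0,0,0.1],[0,0,0]],[-1,[0,0,0],[0,0,0]]]'; python3 go.py 483.4 -114.6 125
```

```text
time_s: 21.15
ee_pos: [527.4, 266.7, 25.3]
tool_rot: [[-0.537, 0.843, 0.0], [0.843, 0.537, 0.0], [0.0, 0.0, -1.0]]
wrist_force: [0.9, -0.2, -0.6]
finger_gap: 39.8
gripper_force: 25.0
t 21.15 pos [527.4 266.7  25.3] yaw y 32.5 tilt [ 0.  0. -1.] tool cm [-29.79 -24.19  -9.98] gap 39.8 dyaw rad tool -0.0
```

```bash
python3 -m pendant '[[1,[0,0,0],[0,0,0]],[1,[0,0,0],[0,0,0]],[1,[0,0,0],[0,0,0]],[1,[0,0,0],[0,0,0]],[1,[0,0,-1.5],[0,0,0]],[1,[0,0,-3],[0,0,0]],[1,[0,0,-3],[0,0,0]],[1,[0,0,-3],[0,0,0]],[1,[-0.99,-0.8,0],[0,0,0]],[1,[-1.98,-1.61,0],[0,0,0]],[1,[-2.98,-2.42,0],[0,0,0]],[1,[-2.98,-2.42,0],[0,0,0]],[1,[-2.98,-2.42,0],[0,0,0]],[1,[-2.98,-2.42,0],[0,0,0]],[1,[-2.98,-2.42,0],[0,0,0]],[1,[-2.98,-2.42,0],[0,0,0]],[1,[-2.98,-2.42,0],[0,0,0]],[1,[-2.98,-2.42,0],[0,0,0]],[1,[-1.98,-1.61,0],[0,0,0]],[1,[-0.99,-0.8,0],[0,0,0]]]' >/dev/null
python3 - <<'E'
from cap import *
uv={}
for n in("top","scene"):
    m,b=blobs(read_camera(n),"yellow",60)
    b=[c for a,c,_ in b if (c[0]<240 if n=="top" else 300<c[0]<430)];print(n,b)
    uv[n]=b[0]
fit(uv,31)
E
python3 go.py 483.4 -114.6 25
```

```text
top [array([124.60526316, 179.14210526])]
scene [array([372.73584906, 216.95597484])]
['top'] [527.6 266.2] off in blue rack [ 0.4 -1. ]
['scene'] [526.1 268.7] off in blue rack [0.5 1.8]
['top', 'scene'] [527.2 267.3] off in blue rack [0.7 0.1]
t 23.25 pos [ 482.8 -116.   130.4] yaw y 32.31 tilt [ 0. -0. -1.] tool cm [ 0.09  0.13 10.54] gap 87.6 dyaw rad tool -0.003
```

```bash
python3 -m pendant '[[1,[0.05,0.1,3],[0,0,0]],[1,[0,0,3],[0,0,0]],[1,[0,0,2],[0,0,0]],[1,[0,0,1.3],[0,0,0]],[1,[0,0,0.8],[0,0,0]],[1,[0,0,0.4],[0,0,0]],[0,[0,0,0],[0,0,0]],[-1,[0,0,0],[0,0,0]],[-1,[0,0,0],[0,0,0]],[-1,[0,0,0],[0,0,0]],[-1,[0,0,0],[0,0,0]],[-1,[0,0,0],[0,0,0]],[-1,[0,0,0],[0,0,0]]]' 25 >/dev/null;python3 go.py 492.5 318.6 125
```

```text
t 24.55 pos [ 483.9 -113.5   25.3] yaw y 32.49 tilt [ 0.  0. -1.] tool cm [35.99 23.94 -9.97] gap 39.6 dyaw rad tool -0.0
```

```bash
python3 -m pendant '[[-1,[0,0,-1.5],[0,0,0]],[-1,[0,0,-2.7],[0,0,0]],[-1,[0,0,-3],[0,0,0]],[-1,[0,0,-3],[0,0,0]],[-1,[1,0.66,0],[0,0,0]],[-1,[2,1.33,0],[0,0,0]],[-1,[3,2,0],[0,0,0]],[-1,[3,2,0],[0,0,0]],[-1,[3,2,0],[0,0,0]],[-1,[3,2,0],[0,0,0]],[-1,[3,2,0],[0,0,0]],[-1,[3,2,0],[0,0,0]],[-1,[3,2,0],[0,0,0]],[-1,[3,2,0],[0,0,0]],[-1,[3,2,0],[0,0,0]],[-1,[3,2,0],[0,0,0]],[-1,[2,1.33,0],[0,0,0]],[-1,[1,0.66,0],[0,0,0]],[-1,[0,0,0],[0,0,0]],[-1,[0,0,0],[0,0,0]]]'; python3 go.py 492.5 318.6 25
```

```text
time_s: 26.55
ee_pos: [492.7, 317.3, 126.6]
tool_rot: [[-0.536, 0.844, -0.001], [0.844, 0.536, -0.001], [-0.001, -0.001, -1.0]]
wrist_force: [0.1, -0.2, -0.7]
finger_gap: 39.7
gripper_force: 25.0
t 26.55 pos [492.7 317.3 126.6] yaw y 32.43 tilt [-0.001 -0.001 -1.   ] tool cm [ 0.13  0.06 10.16] gap 39.7 dyaw rad tool -0.001
```

```bash
python3 -m pendant '[[-1,[0,0,2.5],[0,0,0]],[-1,[0,0,2.5],[0,0,0]],[-1,[0,0,2],[0,0,0]],[-1,[0,0,1.2],[0,0,0]],[-1,[0,0,0.8],[0,0,0]],[-1,[0,0,0.5],[0,0,0]],[-1,[0,0,0.3],[0,0,0]],[-1,[0,0,0.2],[0,0,0]],[-1,[0,0,0.1],[0,0,0]],[-1,[0,0,0.1],[0,0,0]],[-1,[0,0,0],[0,0,0]]]'; python3 go.py 492.5 318.6 25
```

```text
time_s: 27.65
ee_pos: [492.9, 319.1, 25.3]
tool_rot: [[-0.537, 0.843, 0.0], [0.843, 0.537, 0.0], [0.0, 0.0, -1.0]]
wrist_force: [-0.3, -0.5, -1.6]
finger_gap: 40.0
gripper_force: 25.0
t 27.65 pos [492.9 319.1  25.3] yaw y 32.5 tilt [ 0.  0. -1.] tool cm [-0.02 -0.06  0.03] gap 40.0 dyaw rad tool -0.0
```

Release, rise and clear off sideways for a look.

```bash
python3 -m pendant '[[1,[0,0,0],[0,0,0]],[1,[0,0,0],[0,0,0]],[1,[0,0,0],[0,0,0]],[1,[0,0,0],[0,0,0]],[1,[0,0,-1.5],[0,0,0]],[1,[0,0,-3],[0,0,0]],[1,[0,0,-3],[0,0,0]],[1,[0,0,-3],[0,0,0]],[1,[-1,-0.8,-1],[0,0,0]],[1,[-2,-1.6,-1],[0,0,0]],[1,[-3,-2.4,0],[0,0,0]],[1,[-3,-2.4,0],[0,0,0]],[1,[-3,-2.4,0],[0,0,0]],[1,[-3,-2.4,0],[0,0,0]],[1,[-3,-2.4,0],[0,0,0]],[1,[-3,-2.4,0],[0,0,0]],[1,[-2,-1.6,0],[0,0,0]],[1,[-1,-0.8,0],[0,0,0]],[1,[0,0,0],[0,0,0]],[1,[0,0,0],[0,0,0]]]'
python3 - <<'E'
from h import *
out=[]
for n in("top","scene"):
    im=read_camera(n)
    out.append(cv2.resize(im[120:240,60:220] if n=="top" else im[160:280,280:440],None,fx=2.5,fy=2.5))
cv2.imwrite("pics/p5.png",np.hstack(out)[:,:,::-1])
E
```

```text
time_s: 29.65
ee_pos: [459.8, 14.2, 150.1]
tool_rot: [[-0.537, 0.843, -0.0], [0.843, 0.537, 0.001], [0.0, 0.0, -1.0]]
wrist_force: [0.3, 0.1, 0.2]
finger_gap: 87.9
gripper_force: 0.0
```

View pics/p5.png

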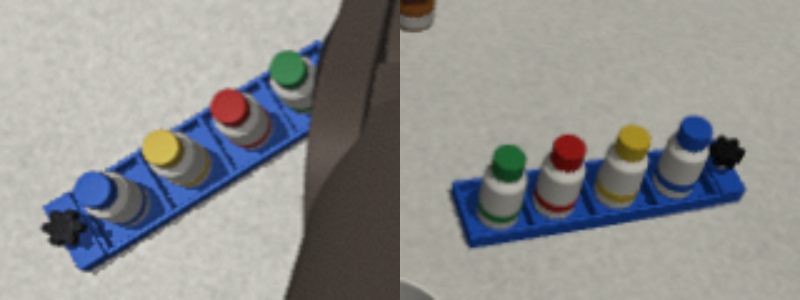

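The crops show all four bottles upright and released. In order from the blue rack's knob, they are blue, yellow, red and green. The caps in the top crop are at about (96,190), (163,148), (230,106) and (289,69), which is evenly spaced apart from the roughly 4 mm offset already measured on green.

```bash
python3 -c "
from rig import hand_in
print(hand_in())"
```

```text
the job is handed in; nothing more can be done
None
```

All four bottles are in the blue rack in reverse order (from the knob: blue, yellow, red, green), upright and released. I handed the job in at about 30 s of the 106 s limit. Red and yellow measured within about 1 mm of centre and green about 4 mm off; blue I checked only by eye in the last picture. The hand-in gave no verdict.

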